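Open the code lock of the print lab's tool box

ROBOT

A 6-joint arm with a two-finger parallel gripper is mounted at the origin on the work surface. World frame = base frame: x ahead of the robot, y to its left, z up, the work surface at z = 0. Lengths are in m, angles in rad, forces in N, time in s.
With the tool pointing down it reaches from about 0.3 to 0.775 m from the base axis. Payload 14.6 kg.
Tool frame: the origin (TCP) lies midway between the tips of the shut fingers; the grasp point (between the pads) lies 19 mm behind it; z points along the fingers, y is the line along which they close (so a half turn about z gives the same grasp; the last joint's range is limited). The gripper opens to 94 mm and grips with 3 to 60 N. Pads are 16 mm wide; open, the fingers measure 119 mm over their backs; the gripper's body (75 mm by 177 mm) begins 78 mm behind the grasp point.
Start: joints at [-1.282, 0.3, 1.521, -0, 1.321, -0.067], TCP at [0.192, -0.516, 0.184] pointing down, gripper open.
Joint ranges: [-3.03, 3.03], [-0.79, 2.21], [0.23, 2.52], [-1.04, 4.18], [0, 3.07], [-2.55, 2.55]. Speed limits (rad/s): [2.22, 2.22, 2.57, 3.14, 3.14, 3.14].

INTERFACE

Orientations are given as [roll, pitch, yaw] about the fixed x, y, z axes, in that order (R = Rz(yaw) Ry(pitch) Rx(roll)).
In Python, from station import telemetry, optics, ctrl gives the robot as it stands.
- The arm moves only by the tool carry_out, never from a script. Its argument "plan" is a list that holds one entry, the list of rows, each a list of 7 numbers: the shift along the tool's x, y, z in mm, then the turn, a rotation vector about the tool's x, y, z in rad, then the finger opening in mm, from 0 to 94. A call has 1 to 20 rows; each row shifts and turns the commanded pose from where the row before left it, along the tool's axes as they then stand; what a row does not reach is not made up. A row lasts 1/12 s, in which the tool goes at most 41.7 mm and 7.16 degrees, less where a joint would pass 70% of its speed; a pose out of reach is approached as far as the arm can. A call with a gripper value outside its range is refused whole. The fingers move at their own pace and stop on an object; "squeeze" is the grip in N (left out, the last holds). Time passes only in rows, so rows that do not move let the fingers close. It gives the time, the measured TCP pose, the force, the opening and the grip force at its end, in the units of the state.
- telemetry.get_obs(): the state, without advancing time (a new reading comes with each control period).
- optics.camera(name): name is "side" or "top" or "wrist"; returns a dict with "pixels" (480x640x3 uint8, red, green, blue), "intrinsics" (3x3 intrinsics, pixels), "dist_coeffs" ([k1, k2, p1, p2, k3] as OpenCV has them; the pictures are not rectified), "origin" and "rotation" of the camera in the world. Camera axes: x right, y down, z forward; pixel columns grow to the right and rows downward; lengths in m; the calibration is good to about 2 mm. A picture is of the moment at which its call begins. There is no depth.
- ctrl.hand_in(): hands the job in; it is judged then, once.
The state is a dict: "time_s": time; "qpos": joint angles; "joint_vel": joint speeds; "tau": joint torques, N m; "ee_pos": TCP position; "eef_rot": TCP orientation; "force": force on the tool from outside, world axes, zero at the start; "moment": the same for the moment, N m; "grip_width": finger opening in m; "grip_force": force on a finger pad.
Only numpy, scipy, OpenCV 4.12 (cv2) and the standard library are available. Lean on these libraries where they do the work, as an engineer would, in place of code of your own. Each camera call takes 0.05 s, during which the arm holds its last target. There are 200 camera calls.

TASK

Unlock the grey steel tool box: first turn the left dial to 3, feel for its slot and press the dial fully in, then do the same with the right dial at 6, and then slide the latch between the dials fully back, out of the staple on the lid and towards the front of the box, to free the lid, and let go of everything. The lock is worn, so each slot is a little off its number: press lightly while turning to find it, never force a dial or the latch, and leave the things lying around where they are.

Things in the scene. Friction and masses are not known exactly. Their poses are not given: they have to be found in the camera images.
- lockbox: Grey steel tool box fixed to the desk, 240 x 280 x 70 mm, two dials and a latch on its flat top (deck, z = 70 mm), lid behind them. Origin at its underside, below the midpoint between the dials; x from the robot's side towards the lid, y left, z up. The box reaches x = -75 to 165, y = -140 to 140 mm. Dial axes at x = 0, y = +80 (left) and -80 mm (right).
- dial_left: Left dial. Black grip bar 50 long, 14 wide, from 20 to 48 mm above this origin, on a knurled metal skirt 60 mm across (12 to 20 mm above). Origin on the axis, at deck level while out; z up, x along the bar to the number pointed at (metal nose and line at that end). Turns about z (0.05 N m, no clicks); presses down 10 mm, only at its hidden slot, 3 N friction, no spring: it stays in.
- dial_right: Right dial: shape, origin, axes and behaviour as the left dial, with a hidden slot of its own. Grip bar 50 x 14 mm, from 20 to 48 mm above the origin, along x; x points to the number. Fully in (10 mm down), either dial's skirt is 2 mm above the deck and the dial can no longer be turned.
- ring_left (a point): Centre, at deck level, of the black number ring fixed round the left dial: eight white marks and numerals 0 to 7, 45 degrees apart, 0 at lockbox +x, growing clockwise seen from above. The lock is worn: the slot for 3 lies 0.1 to 0.3 rad to one side or the other of the exact mark; the dial enters within about 0.065 rad of the slot.
- ring_right (a point): Centre, at deck level, of the right dial's number ring, marked and numbered as the left one (0 at lockbox +x, clockwise, axes as the lockbox's). The slot for 6 also lies 0.1 to 0.3 rad to one side or the other of its mark, not by the same amount as the left one, and the dial enters within about 0.065 rad of it.
- grip_left (a point): Centre of the top of the left dial's grip bar (48 mm above the dial's origin), axes as the dial's. Off its slot the dial goes down 2 mm and then meets a springy stop (about 8 N per mm, 3 mm); pressed with 5 to 10 N it can still be turned slowly. At the slot this force falls away and the dial can be pressed home. Over 20 N on the stop, or turning hard against the slot's sides, damages the lock.
- grip_right (a point): Centre of the top of the right dial's grip bar (48 mm above the dial's origin), axes as the dial's. Same springy stop and same 20 N limit as on the left.
- turn_left (a joint): Left dial's reading in rad: 0 when it points to mark 0 (lockbox +x), growing clockwise seen from above, 0.7854 per number, so 3 is at 2.356. It starts 0.45 to 1.15 rad below that (turn it clockwise).
- turn_right (a joint): Right dial's reading in rad: 0 at mark 0, growing clockwise seen from above, 0.7854 per number, so 6 is at 4.712. It starts 0.45 to 1.15 rad above that (turn it anticlockwise).
- latch: Steel latch sliding along lockbox x between the dials. Origin at deck level below its upright finger tab, axes as the lockbox's; at lockbox x = 30 mm when shut. Carriage 24 x 34 mm, 6 mm high; a flat tongue runs from it to +x. It slides 30 mm to lockbox -x (to x = 0) with 3 N and stays. While a dial is not at least 7.5 mm in it stops after 2 mm; over 20 N then damages the lock.
- latch_tab (a point): Centre of the top of the latch's finger tab, 36 mm above the deck; the tab is 14 mm (along lockbox x) by 16 mm (along y) and free from 6 mm above the deck up.
- staple (a point): Top centre of the steel staple on the lid into which the latch's tongue reaches: 20 mm along x, 32 mm along y, 14 mm above the deck, at lockbox x = 84 mm.
- spool: Bystander: filament spool lying flat on the desk, 150 mm across, 50 mm high, origin at the centre of its underside.
- cleaner: Bystander: white bottle, 60 mm across, 150 mm high, standing on the desk, origin at the centre of its underside.
- scraper: Bystander: scraper lying on the desk, origin at its underside.
- gear: Bystander: printed grey gear lying on the box's lid, 54 mm across, 22 mm high, origin at the centre of its underside.

How it is judged:
By the outcome, as a careful person would: the job done as asked, in the order asked, and still so for the second after the job is handed in, with the robot touching nothing.
It also fails if it takes over 69 s, if anything falls off the work surface, if the arm or the gripper's body presses on something with over 40 N, if the wrist force passes 120 N, or if a joint passes its speed limit or range.

## Working session

There is one attempt and no reset: what is moved stays moved. The work goes in short steps, Python scripts to look and compute and a tool call to move; the robot and the scene stay as the last step left them, time stands still between calls to the robot, and variables do not carry over. Pictures are saved under pics/ and viewed, at most 10 in all, crops included, and the job is handed in when it is done.

Besides the shell and the picture viewer there is one more tool, called after ">>>" as name(argument=value, ...), one argument or row to a line, values as JSON. carry_out: Moves the arm, as the interface text tells. Its arguments: {"type":"object","properties":{"plan":{"type":"array","items":{"type":"array","items":{"type":"array","items":{"type":"number"}}}},"squeeze":{"type":"number"}},"required":["plan"]}

```bash
mkdir -p pics; ls
python3 - <<'E'
from station import telemetry, optics
import cv2,pickle
print(telemetry.get_obs())
d={}
for n in("top","side"):
    c=optics.camera(n);d[n]=c
    cv2.imwrite(f"pics/{n}0.png",c["pixels"][:,:,::-1]);print(n,c["intrinsics"],c["dist_coeffs"],c["origin"],c["rotation"])
pickle.dump(d,open("c0.pkl","wb"))
E
```

```text
pics
{'time_s': 0.0, 'qpos': array([-1.28160278e+00,  3.00451936e-01,  1.52160523e+00,  8.42373986e-06,
        1.32071718e+00, -6.66136535e-02]), 'joint_vel': array([-0.00064045,  0.00062698,  0.00043301, -0.00049246, -0.00013529,
       -0.00054473]), 'tau': array([ 1.71175066e-04, -5.31809986e+01, -3.52742887e+01,  7.08244415e-02,
        2.43518804e-02, -6.75940259e-05]), 'ee_pos': array([ 0.19149671, -0.51526263,  0.18308665]), 'eef_rot': array([-3.14041413e+00, -8.67995527e-05,  3.55805057e-01]), 'force': array([0.34655125, 0.51883987, 0.66080148]), 'moment': array([ 0.02750819,  0.00576473, -0.01171093]), 'grip_force': 0.0, 'grip_width': 0.09364170014704402}
top [[524.25404852   0.         323.45142414]
 [  0.         524.25404852 244.79542116]
 [  0.           0.           1.        ]] [-0.11712181  0.          0.          0.          0.        ] [ 0.25746164 -0.01911103  1.42564108] [-2.94166274e+00 -1.42646946e-03 -1.55672472e+00]
side [[602.0702931    0.         317.94228846]
 [  0.         602.0702931  238.42152898]
 [  0.           0.           1.        ]] [-0.12124875  0.          0.          0.          0.        ] [0.32425061 0.8635456  0.97347136] [-2.33994672 -0.01801228 -2.90291144]
```

View pics/top0.png

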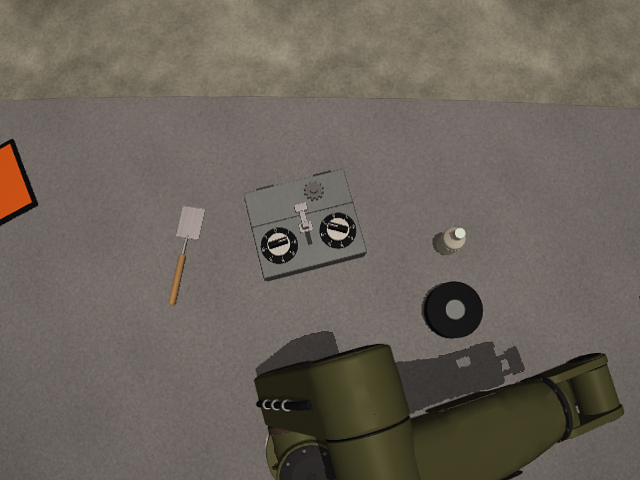

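View pics/side0.png

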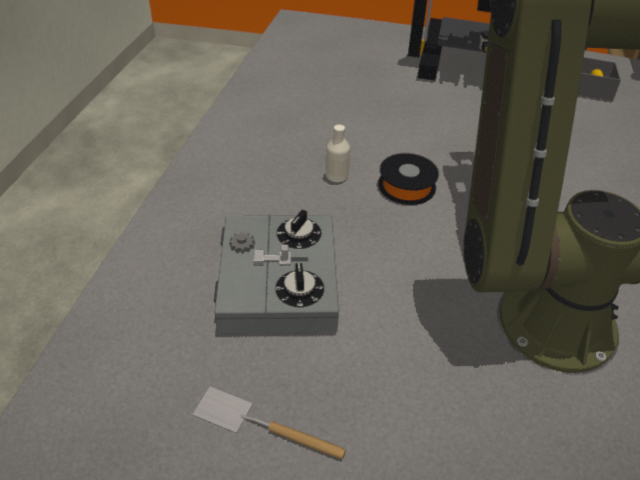

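Both views show the box: ring centres near (279,245) left and (337,230) right in top, (300,288) and (299,233) in side.

```bash
cat > h.py <<'E'
import numpy as np,cv2
from scipy.spatial.transform import Rotation as Ro
def R(c):
    r=np.array(c["rotation"]); return r if r.shape==(3,3) else Ro.from_euler("xyz",r).as_matrix()
def plane(c,uv,z):
    p=cv2.undistortPoints(np.array(uv,float).reshape(-1,1,2),c["intrinsics"],np.array(c["dist_coeffs"])).reshape(-1,2)
    d=np.c_[p,np.ones(len(p))]@R(c).T; o=np.array(c["origin"])
    return o+d*((z-o[2])/d[:,2])[:,None]
def project(c,P):
    r=R(c); rv=cv2.Rodrigues(r.T)[0]; 
    return cv2.projectPoints(np.array(P,float).reshape(-1,3),rv,-r.T@np.array(c["origin"]),c["intrinsics"],np.array(c["dist_coeffs"]))[0].reshape(-1,2)
E
python3 - <<'E'
from h import *
import pickle
d=pickle.load(open("c0.pkl","rb"))
for n,box in(("top",(240,165,370,285)),("side",(210,205,345,340))):
    c=d[n];x0,y0,x1,y1=box
    g=cv2.cvtColor(c["pixels"],cv2.COLOR_RGB2GRAY)
    m=(g<45).astype(np.uint8); mm=np.zeros_like(m); mm[y0:y1,x0:x1]=m[y0:y1,x0:x1]
    cs,_=cv2.findContours(mm,cv2.RETR_EXTERNAL,cv2.CHAIN_APPROX_NONE)
    for k in cs:
        if cv2.contourArea(k)>300:
            P=plane(c,k.reshape(-1,2),0.07)[:,:2].astype(np.float32)
            e=cv2.minEnclosingCircle(P); f=cv2.fitEllipse(P*1000)
            print(n,cv2.contourArea(k),cv2.boundingRect(k),e,f)
    z=cv2.resize(c["pixels"][y0:y1,x0:x1],None,fx=3,fy=3,interpolation=cv2.INTER_CUBIC)
    if n=="top":a=z
h=max(a.shape[0],z.shape[0]); pad=lambda q:cv2.copyMakeBorder(q,0,h-q.shape[0],0,0,cv2.BORDER_CONSTANT)
cv2.imwrite("pics/z.png",np.hstack([pad(a),pad(z)])[:,:,::-1])
E
```

```text
side 373.0 (276, 277, 47, 29) ((0.531693160533905, 0.09901201725006104), 0.04700920358300209) ((532.8084106445312, 99.45700073242188), (79.5836181640625, 83.40262603759766), 44.44570541381836)
```

View pics/z.png

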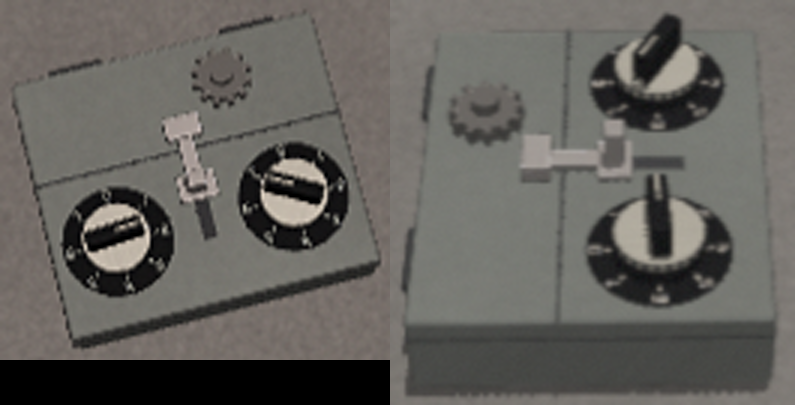

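Crop shows left bar pointing near 2 and right bar near 7, consistent with the starts described. Rough pose now, then a wrist close-up.

Run:
```python
from h import *
import pickle
from station import optics,telemetry
d=pickle.load(open("c0.pkl","rb"))
for n,box,t in(("top",(240,165,370,285),62),("side",(210,205,345,340),62)):
    c=d[n];x0,y0,x1,y1=box
    g=cv2.cvtColor(c["pixels"],cv2.COLOR_RGB2GRAY)
    mm=np.zeros_like(g); mm[y0:y1,x0:x1]=(g<t)[y0:y1,x0:x1]
    mm=cv2.morphologyEx(mm,cv2.MORPH_CLOSE,np.ones((3,3)))
    cs,_=cv2.findContours(mm,cv2.RETR_EXTERNAL,cv2.CHAIN_APPROX_NONE)
    for k in cs:
        if cv2.contourArea(k)>300:
            P=plane(c,k.reshape(-1,2),0.07)[:,:2].astype(np.float32)
            print(n,cv2.contourArea(k),cv2.boundingRect(k),np.round(cv2.fitEllipse(P*1000)[0],1),np.round(cv2.fitEllipse(P*1000)[1],1))
L,Rr=plane(d["top"],[(278.8,245),(337.5,230)],.07)[:,:2]
print(L,Rr,np.linalg.norm(L-Rr),"yaw",np.arctan2(*(L-Rr)[::-1])-np.pi/2, (L+Rr)/2)
w=optics.camera("wrist");o=telemetry.get_obs()
T=Ro.from_euler("xyz",o["eef_rot"]).as_matrix()
print("cam in tool",T.T@(np.array(w["origin"])-o["ee_pos"]),T.T@R(w),w["intrinsics"][0])
```

```text
top 997.0 (261, 228, 37, 36) [529.3 100.6] [94.3 96.1]
top 982.5 (319, 213, 37, 36) [572.2 -53.6] [94.7 95.7]
side 564.5 (276, 273, 48, 34) [532.   98.3] [85.5 90.8]
side 456.0 (277, 223, 44, 25) [574.2 -53.8] [84.1 88.4]
[0.52992119 0.10068596] [ 0.57276408 -0.05389879] 0.16041183881810567 yaw 0.2703623344831294 [0.55134263 0.02339359]
cam in tool [ 0.06669822 -0.00126736 -0.20142039] [[-5.49914243e-04 -9.72204068e-01 -2.34134467e-01]
 [ 9.99999540e-01 -3.50588939e-04 -8.92948399e-04]
 [ 7.86043112e-04 -2.34134850e-01  9.72203813e-01]] [340.99576175   0.         313.8464324 ]
```

>>> carry_out(
  plan=[
    [[26.5,-23,-3.4,0,0,0,94],[26.5,-23,-3.4,0,0,0,94],[26.5,-23,-3.4,0,0,0,94],[26.5,-23,-3.4,0,0,0,94],[26.5,-23,-3.4,0,0,0,94],[26.5,-23,-3.4,0,0,0,94],[26.5,-23,-3.4,0,0,0,94],[26.5,-23,-3.4,0,0,0,94],[26.5,-23,-3.4,0,0,0,94],[26.5,-23,-3.4,0,0,0,94],[26.5,-23,-3.4,0,0,0,94],[26.5,-23,-3.4,0,0,0,94],[26.5,-23,-3.4,0,0,0,94],[26.5,-23,-3.4,0,0,0,94],[26.5,-23,-3.4,0,0,0,94],[26.5,-23,-3.4,0,0,0,94],[26.5,-23,-3.4,0,0,0,94],[26.5,-23,-3.4,0,0,0,94],[26.5,-23,-3.4,0,0,0,94],[26.5,-23,-3.4,0,0,0,94]],
  ],
)

```text
time_s: 1.82
ee_pos: [0.5286, 0.1021, 0.2517]
eef_rot: [-3.142, 0.0, 0.356]
force: [0.6, -0.1, 0.3]
grip_width: 0.0941
grip_force: 0.0
```

>>> carry_out(
  plan=[
    [[0,0,0,0,0,-0.12,94],[0,0,0,0,0,-0.12,94],[0,0,0,0,0,-0.12,94],[0,0,0,0,0,-0.12,94],[0,0,0,0,0,-0.12,94],[0,0,0,0,0,-0.12,94],[0,0,0,0,0,-0.12,94],[0,0,0,0,0,-0.12,94],[0,0,0,0,0,-0.12,94],[0,0,0,0,0,-0.12,94],[0,0,0,0,0,-0.12,94],[0,0,0,0,0,-0.12,94],[0,0,0,0,0,0,94]],
  ],
)

```text
time_s: 2.9
ee_pos: [0.528, 0.1002, 0.2514]
eef_rot: [-3.141, -0.0, 1.802]
force: [-0.7, -0.6, 0.6]
grip_width: 0.0944
grip_force: 0.0
```

Run:
```python
from station import telemetry, optics
import cv2,pickle
from h import *
o=telemetry.get_obs();print(o["time_s"],o["ee_pos"],o["eef_rot"],o["qpos"],o["force"])
c=optics.camera("wrist");pickle.dump(c,open("w1.pkl","wb"))
cv2.imwrite("pics/w1.png",c["pixels"][:,:,::-1])
```

```text
2.9 [0.52804781 0.10024544 0.25142601] [-3.14109971e+00 -7.86866422e-05  1.80166002e+00] [ 1.19447874e-01  2.28807791e-01  1.45358933e+00  2.35359612e-05
  1.45969416e+00 -1.11418456e-01] [-0.68053866 -0.60060654  0.5723331 ]
```

View pics/w1.png

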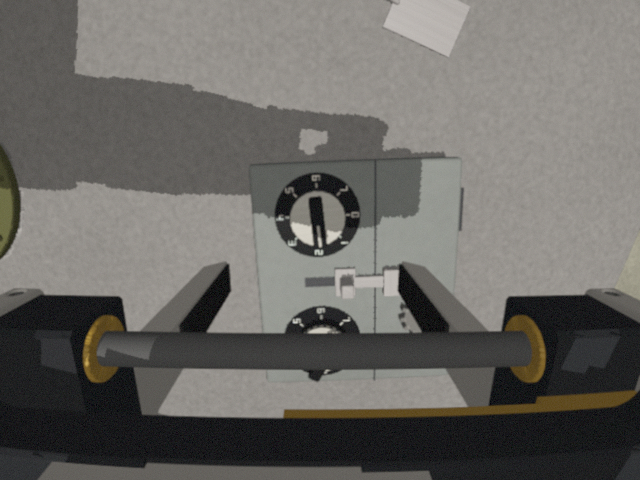

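Wrist view shows the left ring centred near (317,215) with bar from (316,198) to about (320,250), nose near 2; right dial partly hidden at (322,340). Measure bar edges against the skirt.

```bash
cat > bar.py <<'E'
from h import *
def bar(c,ctr,rows,half=22,thr=110,show=False):
    g=cv2.cvtColor(c["pixels"],cv2.COLOR_RGB2GRAY).astype(int); m=[]
    for r in rows:
        x0=int(ctr[0]); 
        a=x0
        dark=g[r]<thr
        l=x0
        while l>x0-half and dark[l-1]: l-=1
        q=x0
        while q<x0+half and dark[q+1]: q+=1
        m.append(((l+q)/2,r,q-l+1))
    return np.array(m)
E
python3 - <<'E'
from bar import *
import pickle
c=pickle.load(open("w1.pkl","rb"))
g=cv2.cvtColor(c["pixels"],cv2.COLOR_RGB2GRAY)
for r in range(194,256,4): print(r,g[r,296:342:2])
m=bar(c,(317,215),range(200,240,2));print(m.T)
# ring
mm=np.zeros_like(g);mm[165:262,268:366]=(g<75)[165:262,268:366]
mm=cv2.morphologyEx(mm,cv2.MORPH_CLOSE,np.ones((3,3)))
k=max(cv2.findContours(mm,cv2.RETR_EXTERNAL,cv2.CHAIN_APPROX_NONE)[0],key=cv2.contourArea)
print(cv2.fitEllipse((plane(c,k.reshape(-1,2),.07)[:,:2]*1000).astype(np.float32)))
E
```

```text
194 [ 51  12  21  39  83 118 130 133 133 133 134 133 133 135 134 132 123  98
  55  23  69  99  42]
198 [ 46  78 121 136 133 134 109  42  27  19   4  22  31 118 131 135 135 137
 134 128  87  37  24]
202 [117 135 133 131 133 135  95  21  23  26  24  12  20 101 131 135 134 133
 134 132 133 123  61]
206 [135 135 131 134 134 133 103  30  17  21  29   8  23  69 128 133 130 131
 130 130 132 134 128]
210 [133 130 128 130 130 132 127  41  17  25  16  19  23  57 131 135 133 135
 132 133 134 134 131]
214 [133 132 129 133 130 132 127  62  25  18  18  27  13  37 115 133 132 134
 132 133 132 128 131]
218 [128 130 130 129 130 130 131  87  19  19  27  18  23  25 111 131 134 133
 132 133 133 132 131]
222 [148 146 131 128 133 128 132 100  29  19  26  21  20  20  80 132 133 134
 133 133 135 132 131]
226 [210 208 208 208 207 204 185 185  71  23  63 105  41  16  59 129 129 131
 130 132 132 134 129]
230 [208 207 209 208 208 209 209 205 102  16  59 125  65  12  42 131 179 149
 141 128 126 139 143]
234 [194 209 206 208 206 205 206 206 149  34  40 111  95  16  22 122 197 210
 209 209 207 204 125]
238 [164 14
[... 258 characters left out ...]
0  40
  46  45  48  44  45]
250 [ 64  46  45  42  47  48  46  41  42 105 185 184 115 145  50  39  42  42
  40  42  47  69 117]
254 [152 155 131 118  82  66  47  40  43  92 129 149 164 140  44  45  57  87
 118 137 153 154 152]
[[314.5 315.  315.  315.  315.5 315.5 316.  316.  316.5 316.5 317.  317.
  317.5 318.  314.5 314.5 315.  315.  315.  315. ]
 [200.  202.  204.  206.  208.  210.  212.  214.  216.  218.  220.  222.
  224.  226.  228.  230.  232.  234.  236.  238. ]
 [ 14.   15.   15.   15.   14.   14.   15.   15.   14.   14.   15.   15.
   14.   13.    6.    6.    5.    5.    5.    5. ]]
((530.9273681640625, 100.50562286376953), (86.76860809326172, 89.29632568359375), 113.95955657958984)
```

Run:
```python
from bar import *
import pickle
c=pickle.load(open("w1.pkl","rb"))
m=bar(c,(317,215),range(200,226,2))
p=np.polyfit(m[:,1],m[:,0],1);v=np.array([199,248.]);u=np.polyval(p,v)
P=plane(c,np.c_[u,v],.118);d=P[1]-P[0]
ang=np.arctan2(d[1],d[0]);print(P[:,:2],"bar ang",ang,"reading",0.27-ang,"tool yaw",ang+np.pi)
q=plane(c,[(308.3,212),(322.7,212)],.118);print("width",np.linalg.norm(q[1]-q[0]))
n=np.array([-np.sin(ang),np.cos(ang)]);print("lat off of ring centre from bar line (mm)",1000*n@(np.array([.5305,.1003])-P[0,:2]), n)
```

```text
[[0.52181887 0.12414487]
 [0.53902332 0.07669151]] bar ang -1.2229808076561461 reading 1.4929808076561462 tool yaw 1.918611845933647
width 0.014318307728113305
lat off of ring centre from bar line (mm) 0.03389569845450957 [0.94011952 0.34084495]
```

>>> carry_out(
  plan=[
    [[0,0,0,0,0,-0.117,40],[-0.1,0.24,15,0,0,0,40],[-0.1,0.24,15,0,0,0,40],[-0.1,0.24,15,0,0,0,40],[-0.1,0.24,15,0,0,0,40],[-0.1,0.24,15,0,0,0,40],[-0.1,0.24,15,0,0,0,40],[-0.1,0.24,15,0,0,0,40],[-0.1,0.24,15,0,0,0,40],[-0.1,0.24,15,0,0,0,40],[0,0.24,10,0,0,0,40],[0,0,8,0,0,0,40],[0,0,5,0,0,0,40],[0,0,0,0,0,0,40],[0,0,0,0,0,0,40]],
  ],
  squeeze=40,
)

```text
time_s: 4.2
ee_pos: [0.5309, 0.1002, 0.094]
eef_rot: [3.141, 0.0, 1.912]
force: [-0.5, -0.1, 0.1]
grip_width: 0.0402
grip_force: 0.0
```

>>> carry_out(
  plan=[
    [[0,0,0,0,0,0,8],[0,0,0,0,0,0,8],[0,0,0,0,0,0,8],[0,0,0,0,0,0,8],[0,0,0,0,0,0,8],[0,0,0,0,0,0,8]],
  ],
  squeeze=40,
)

```text
time_s: 4.7
ee_pos: [0.5314, 0.1004, 0.094]
eef_rot: [3.14, 0.0, 1.913]
force: [4.6, 2.4, -1.1]
grip_width: 0.0122
grip_force: 40.0
```

>>> carry_out(
  plan=[
    [[0,0.4,0,0,0,0.04,8],[0,0,0,0,0,0.06,8],[0,0,0,0,0,0.06,8],[0,0,0,0,0,0.06,8],[0,0,0,0,0,0.06,8],[0,0,0,0,0,0.06,8],[0,0,0,0,0,0.06,8],[0,0,0,0,0,0.06,8],[0,0,0,0,0,0.04,8],[0,0,0,0,0,0,8],[0,0,0,0,0,0,8]],
  ],
)

```text
time_s: 5.62
ee_pos: [0.5318, 0.1004, 0.094]
eef_rot: [3.14, -0.001, 1.412]
force: [5.7, 1.6, -1.0]
grip_width: 0.0125
grip_force: 40.0
```

>>> carry_out(
  plan=[
    [[0,0,1,0,0,0,8],[0,0,1,0,0,0,8],[0,0,0.6,0,0,0,8],[0,0,0,0,0,0,8],[0,0,0,0,0,0,8]],
  ],
)

```text
time_s: 6.03
ee_pos: [0.5319, 0.1005, 0.0916]
eef_rot: [3.14, -0.001, 1.413]
force: [6.2, 1.2, 1.1]
grip_width: 0.0126
grip_force: 40.0
```

>>> carry_out(
  plan=[
    [[0,0.5,0.6,0,0,0,8],[0,0,0.4,0,0,0,8],[0,0,0,0,0,0,8],[0,0,0,0,0,0,8]],
  ],
)

```text
time_s: 6.37
ee_pos: [0.532, 0.1005, 0.0907]
eef_rot: [3.14, -0.001, 1.413]
force: [1.8, 2.5, 6.7]
grip_width: 0.0123
grip_force: 40.0
```

>>> carry_out(
  plan=[
    [[0,0,0,0,0,0.025,8],[0,0,0,0,0,0.025,8],[0,0,0,0,0,0,8]],
  ],
)

```text
time_s: 6.62
ee_pos: [0.5321, 0.1005, 0.0908]
eef_rot: [3.14, -0.001, 1.361]
force: [2.2, 3.1, 6.8]
grip_width: 0.0122
grip_force: 40.1
```

>>> carry_out(
  plan=[
    [[0,0,0,0,0,0.025,8],[0,0,0,0,0,0.025,8],[0,0,0,0,0,0,8]],
  ],
)

```text
time_s: 6.87
ee_pos: [0.532, 0.1004, 0.0905]
eef_rot: [3.14, -0.001, 1.312]
force: [5.0, 1.2, 2.0]
grip_width: 0.0125
grip_force: 40.0
```

Force dropped from 6.8 to 2 N: slot found. Press gently to confirm.

>>> carry_out(
  plan=[
    [[0,0,0.6,0,0,0.02,8],[0,0,0.6,0,0,0,8],[0,0,0,0,0,0,8]],
  ],
)

```text
time_s: 7.12
ee_pos: [0.532, 0.1004, 0.0889]
eef_rot: [3.141, -0.001, 1.293]
force: [6.1, 2.1, 2.4]
grip_width: 0.0123
grip_force: 40.0
```

>>> carry_out(
  plan=[
    [[0,0.2,0.7,0,0,0,8],[0,0.2,0.7,0,0,0,8],[0,0,0.7,0,0,0,8],[0,0,0.7,0,0,0,8],[0,0,0,0,0,0,8]],
  ],
)

```text
time_s: 7.53
ee_pos: [0.532, 0.1003, 0.0859]
eef_rot: [3.142, -0.0, 1.293]
force: [4.6, 3.5, 0.9]
grip_width: 0.0123
grip_force: 40.0
```

>>> carry_out(
  plan=[
    [[0,0,0.7,0,0,0,8],[0,0,0.7,0,0,0,8],[0,0,0.5,0,0,0,8],[0,0,0,0,0,0,8]],
  ],
)

```text
time_s: 7.87
ee_pos: [0.532, 0.1003, 0.084]
eef_rot: [3.142, -0.0, 1.293]
force: [4.6, 3.8, 1.3]
grip_width: 0.0128
grip_force: 40.0
```

>>> carry_out(
  plan=[
    [[0,0,0.4,0,0,0,8],[0,0,0.4,0,0,0,8],[0,0,0.2,0,0,0,8],[0,0,0,0,0,0,8]],
  ],
)

```text
time_s: 8.2
ee_pos: [0.5322, 0.1003, 0.0838]
eef_rot: [3.141, -0.001, 1.293]
force: [0.5, 3.3, 9.6]
grip_width: 0.0125
grip_force: 40.0
```

>>> carry_out(
  plan=[
    [[0,0,-0.5,0,0,0,40],[0,0,-0.5,0,0,0,40],[0,0,0,0,0,0,40],[0,0,0,0,0,0,40],[0,0,-5,0,0,0,40],[0,0,-15,0,0,0,60],[0,0,-29,0,0,0,94],[0,0,-29,0,0,0,94],[-17,10,-29,0,0,0,94],[-17,10,-29,0,0,0,94],[-17,10,-29,0,0,0,94],[-17,10,0,0,0,0,94],[-17,10,0,0,0,0,94],[-17,10,0,0,0,0,94],[-17,10,0,0,0,0,94],[-18,11,0,0,0,0,94],[0,0,0,0,0,0.12,94],[0,0,0,0,0,0.12,94],[0,0,0,0,0,0,94],[0,0,0,0,0,0,94]],
  ],
)

```text
time_s: 9.87
ee_pos: [0.5721, -0.0538, 0.2493]
eef_rot: [-3.141, 0.0, 1.056]
force: [-0.8, -0.3, 0.7]
grip_width: 0.0942
grip_force: 0.0
```

Run:
```python
from station import telemetry, optics
import cv2,pickle
from h import *
o=telemetry.get_obs();print(o["time_s"],o["ee_pos"],o["eef_rot"],o["force"])
c=optics.camera("wrist");pickle.dump(c,open("w2.pkl","wb"))
cv2.imwrite("pics/w2.png",c["pixels"][:,:,::-1])
g=cv2.cvtColor(c["pixels"],cv2.COLOR_RGB2GRAY)
ct=project(c,[(.573,-.0537,.07),(.573,-.0537,.118)]);print(ct)
x,y=ct[0].astype(int)
mm=np.zeros_like(g);s=np.s_[y-50:y+50,x-52:x+52];mm[s]=(g<75)[s]
mm=cv2.morphologyEx(mm,cv2.MORPH_CLOSE,np.ones((3,3)))
k=max(cv2.findContours(mm,cv2.RETR_EXTERNAL,cv2.CHAIN_APPROX_NONE)[0],key=cv2.contourArea)
print(cv2.boundingRect(k),cv2.fitEllipse((plane(c,k.reshape(-1,2),.07)[:,:2]*1000).astype(np.float32)))
from bar import bar
b=ct[1].astype(int);print(bar(c,b,range(b[1]-22,b[1]+26,3)))
```

```text
9.8667 [ 0.57213932 -0.0537979   0.24925653] [-3.14139071e+00  8.08765549e-05  1.05643468e+00] [-0.8268437  -0.31345904  0.67964129]
[[316.05384223 213.99693537]
 [316.31429368 222.39224993]]
(273, 170, 87, 85) ((573.3145141601562, -53.40493392944336), (86.0499267578125, 89.72216033935547), 83.67027282714844)
[[311.  200.   15. ]
 [316.  203.    7. ]
 [316.5 206.    8. ]
 [317.5 209.    8. ]
 [318.  212.    7. ]
 [319.  215.    7. ]
 [319.5 218.    8. ]
 [316.  221.   15. ]
 [317.5 224.   14. ]
 [318.5 227.   14. ]
 [319.  230.   13. ]
 [320.5 233.   14. ]
 [320.5 236.   14. ]
 [321.  239.   13. ]
 [327.  242.   23. ]
 [316.  245.   45. ]]
```

View pics/w2.png

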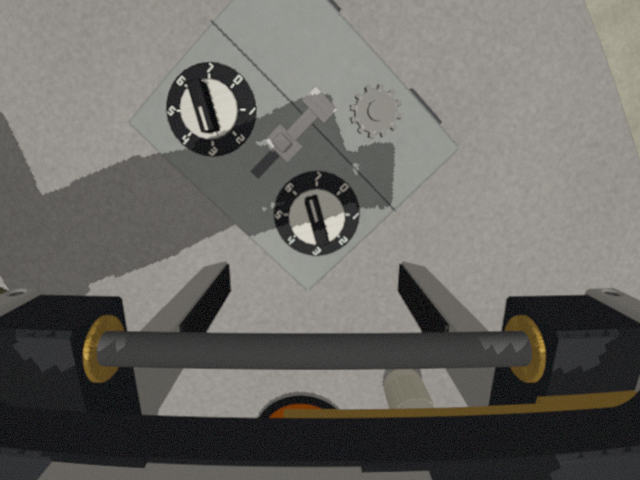

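Right dial at (316,214), nose pointing up near 7; left dial at (211,108) rests with its nose near 3.

Run:
```python
from bar import *
import pickle
c=pickle.load(open("w2.pkl","rb"))
m=bar(c,(316,222),list(range(222,238)));m=m[m[:,2]>11]
p=np.polyfit(np.r_[m[:,1],200],np.r_[m[:,0],311],1);print(p,np.polyfit(m[:,1],m[:,0],1));v=np.array([240,197.]);u=np.polyval(p,v)
P=plane(c,np.c_[u,v],.118);d=P[1]-P[0]
ang=np.arctan2(d[1],d[0]);print(P[:,:2],"bar ang",ang,"reading",2*np.pi+0.27-ang)
n=np.array([-np.sin(ang),np.cos(ang)]);print(1000*n@(np.array([.5733,-.0535])-P[0,:2]))
```

```text
[  0.2752233 255.8138449] [  0.2875 252.9875]
[[ 0.56899055 -0.072206  ]
 [ 0.58009167 -0.02860516]] bar ang 1.321485366828833 reading 5.231699940350753
0.43923286293718
```

>>> carry_out(
  plan=[
    [[0,0,0,0,0,-0.12,40],[0,0,0,0,0,-0.12,40],[0,0,0,0,0,-0.024,40],[0.06,0.23,15,0,0,0,40],[0.06,0.23,15,0,0,0,40],[0.06,0.23,15,0,0,0,40],[0.06,0.23,15,0,0,0,40],[0.06,0.23,15,0,0,0,40],[0.06,0.23,15,0,0,0,40],[0.06,0.23,15,0,0,0,40],[0.06,0.23,15,0,0,0,40],[0.06,0.23,15,0,0,0,40],[0.06,0.23,10,0,0,0,40],[0,0,6,0,0,0,40],[0,0,4,0,0,0,40],[0,0,0,0,0,0,40],[0,0,0,0,0,0,40]],
  ],
)

```text
time_s: 11.33
ee_pos: [0.5749, -0.0538, 0.0947]
eef_rot: [3.141, -0.0, 1.317]
force: [-0.5, -0.7, 0.4]
grip_width: 0.0401
grip_force: 0.0
```

>>> carry_out(
  plan=[
    [[0,0,0,0,0,0,8],[0,0,0,0,0,0,8],[0,0,0,0,0,0,8],[0,0,0,0,0,0,8],[0,0,0,0,0,0,8],[0,0,0,0,0,0,8]],
  ],
  squeeze=40,
)

```text
time_s: 11.83
ee_pos: [0.5749, -0.0539, 0.0944]
eef_rot: [3.141, -0.0, 1.317]
force: [1.4, -0.3, 1.4]
grip_width: 0.0123
grip_force: 40.0
```

>>> carry_out(
  plan=[
    [[0,0,0,0,0,-0.05,8],[0,0,0,0,0,-0.05,8],[0,0,0,0,0,-0.05,8],[0,0,1,0,0,0,8],[0,0,1,0,0,0,8],[0,0,0.7,0,0,0,8],[0,0,0.5,0,0,0,8],[0,0,0,0,0,0,8],[0,0,0,0,0,0,8]],
  ],
)

```text
time_s: 12.58
ee_pos: [0.5748, -0.0539, 0.0913]
eef_rot: [3.141, 0.0, 1.465]
force: [-0.2, -0.0, 5.4]
grip_width: 0.0126
grip_force: 40.0
```

>>> carry_out(
  plan=[
    [[0,0,0.2,0,0,-0.025,8],[0,0,0,0,0,-0.025,8],[0,0,0,0,0,0,8]],
  ],
)

```text
time_s: 12.83
ee_pos: [0.5748, -0.0539, 0.0913]
eef_rot: [3.141, 0.0, 1.517]
force: [-1.7, -0.1, 7.1]
grip_width: 0.0123
grip_force: 40.1
```

>>> carry_out(
  plan=[
    [[0,0,0,0,0,-0.025,8],[0,0,0,0,0,-0.025,8],[0,0,0,0,0,0,8]],
  ],
)

```text
time_s: 13.08
ee_pos: [0.5748, -0.0539, 0.0913]
eef_rot: [3.141, 0.0, 1.567]
force: [-1.8, -0.7, 8.0]
grip_width: 0.0125
grip_force: 40.1
```

>>> carry_out(
  plan=[
    [[0,0,0,0,0,-0.025,8],[0,0,0,0,0,-0.025,8],[0,0,0,0,0,0,8]],
  ],
)

```text
time_s: 13.33
ee_pos: [0.5747, -0.0539, 0.0913]
eef_rot: [3.141, 0.0, 1.617]
force: [-2.7, -0.9, 7.9]
grip_width: 0.0124
grip_force: 40.1
```

>>> carry_out(
  plan=[
    [[0,0,0,0,0,-0.025,8],[0,0,0,0,0,-0.025,8],[0,0,0,0,0,0,8]],
  ],
)

```text
time_s: 13.58
ee_pos: [0.5747, -0.0539, 0.0913]
eef_rot: [3.141, 0.0, 1.667]
force: [-2.6, -0.6, 7.1]
grip_width: 0.0122
grip_force: 40.1
```

>>> carry_out(
  plan=[
    [[0,0,0,0,0,-0.025,8],[0,0,0,0,0,-0.025,8],[0,0,0,0,0,0,8]],
  ],
)

```text
time_s: 13.83
ee_pos: [0.5747, -0.0539, 0.0913]
eef_rot: [3.141, 0.0, 1.717]
force: [-2.7, -0.7, 7.3]
grip_width: 0.0124
grip_force: 40.1
```

>>> carry_out(
  plan=[
    [[0,0,0,0,0,-0.025,8],[0,0,0,0,0,-0.025,8],[0,0,0,0,0,0,8]],
  ],
)

```text
time_s: 14.08
ee_pos: [0.5746, -0.0539, 0.0913]
eef_rot: [3.141, 0.0, 1.767]
force: [-2.8, -0.5, 7.5]
grip_width: 0.0124
grip_force: 40.1
```

>>> carry_out(
  plan=[
    [[0.1,0.2,0,0,0,-0.025,8],[0,0,0,0,0,-0.025,8],[0,0,0,0,0,-0.025,8],[0,0,0,0,0,0,8]],
  ],
)

```text
time_s: 14.42
ee_pos: [0.5746, -0.0539, 0.0912]
eef_rot: [-3.141, 0.0, 1.842]
force: [-5.0, -1.1, 8.8]
grip_width: 0.0121
grip_force: 40.1
```

>>> carry_out(
  plan=[
    [[-0.1,-0.4,0,0,0,-0.025,8],[0,0,0,0,0,-0.025,8],[0,0,0,0,0,0,8]],
  ],
)

```text
time_s: 14.67
ee_pos: [0.5745, -0.054, 0.0913]
eef_rot: [3.141, 0.0, 1.892]
force: [-2.3, 0.4, 8.0]
grip_width: 0.0122
grip_force: 40.1
```

>>> carry_out(
  plan=[
    [[0,0,0,0,0,-0.025,8],[0,0,0,0,0,-0.025,8],[0,0,0,0,0,0,8]],
  ],
)

```text
time_s: 14.92
ee_pos: [0.5745, -0.054, 0.0913]
eef_rot: [3.141, 0.0, 1.942]
force: [-2.8, -0.4, 8.4]
grip_width: 0.0125
grip_force: 40.1
```

>>> carry_out(
  plan=[
    [[0,0,0,0,0,-0.025,8],[0,0,0,0,0,-0.025,8],[0,0,0,0,0,0,8]],
  ],
)

```text
time_s: 15.17
ee_pos: [0.5744, -0.054, 0.0912]
eef_rot: [3.142, 0.0, 1.992]
force: [-2.5, 0.5, 7.6]
grip_width: 0.0124
grip_force: 40.1
```

>>> carry_out(
  plan=[
    [[0,0,0,0,0,-0.025,8],[0,0,0,0,0,-0.025,8],[0,0,0,0,0,0,8]],
  ],
)

```text
time_s: 15.42
ee_pos: [0.5743, -0.0539, 0.0907]
eef_rot: [-3.141, -0.0, 2.042]
force: [-1.1, 0.5, 3.3]
grip_width: 0.0126
grip_force: 40.0
```

Slot found on the right (force fell from 7.6 to 3.3 N).

>>> carry_out(
  plan=[
    [[0,0,0.6,0,0,-0.02,8],[0,0,0.6,0,0,0,8],[0,0,0,0,0,0,8]],
  ],
)

```text
time_s: 15.67
ee_pos: [0.5743, -0.0539, 0.0892]
eef_rot: [-3.141, -0.0, 2.061]
force: [-1.7, -1.6, 1.5]
grip_width: 0.012
grip_force: 40.0
```

>>> carry_out(
  plan=[
    [[0,0,0.7,0,0,0,8],[0,0,0.7,0,0,0,8],[0,0,0.7,0,0,0,8],[0,0,0.7,0,0,0,8],[0,0,0.7,0,0,0,8],[0,0,0.6,0,0,0,8],[0,0,0,0,0,0,8]],
  ],
)

```text
time_s: 16.25
ee_pos: [0.5743, -0.0539, 0.0852]
eef_rot: [-3.141, -0.0, 2.062]
force: [-2.1, -1.6, 0.4]
grip_width: 0.0125
grip_force: 40.0
```

>>> carry_out(
  plan=[
    [[0,0,0.5,0,0,0,8],[0,0,0.5,0,0,0,8],[0,0,0.4,0,0,0,8],[0,0,0.3,0,0,0,8],[0,0,0,0,0,0,8]],
  ],
)

```text
time_s: 16.67
ee_pos: [0.5745, -0.0539, 0.0842]
eef_rot: [3.141, 0.0, 2.062]
force: [-5.6, -1.1, 6.9]
grip_width: 0.0126
grip_force: 40.0
```

>>> carry_out(
  plan=[
    [[0,0,0.3,0,0,0,8],[0,0,0,0,0,0,8],[0,0,-0.6,0,0,0,40],[0,0,-0.6,0,0,0,40],[0,0,0,0,0,0,40],[0,0,0,0,0,0,40],[0,0,-5,0,0,0,40],[0,0,-15,0,0,0,40],[0,0,-23,0,0,0,40],[0,0,-23,0,0,0,40],[14.3,9.4,0,0,0,0,40],[14.3,9.4,0,0,0,0,40],[14.3,9.4,0,0,0,0,40],[14.3,9.4,0,0,0,0,40],[14.3,9.4,0,0,0,0,40],[0,0,0,0,0,0.112,40],[0,0,0,0,0,0.112,40],[0,0,0,0,0,0,40],[0,0,0,0,0,0,40]],
  ],
)

```text
time_s: 18.25
ee_pos: [0.5822, 0.0313, 0.1509]
eef_rot: [3.141, 0.0, 1.841]
force: [0.4, 0.1, -0.4]
grip_width: 0.04
grip_force: 0.0
```

Run:
```python
from h import *
import pickle
a=pickle.load(open("w1.pkl","rb"));b=pickle.load(open("w2.pkl","rb"))
P=[(.5824,.0312,.106)]
ims=[]
for c in(a,b):
    u=project(c,P)[0];print(u)
    x,y=u.astype(int);im=c["pixels"][y-40:y+40,x-45:x+45].copy()
    cv2.circle(im,(45,40),1,(255,0,0),-1);ims.append(cv2.resize(im,None,fx=4,fy=4))
cv2.imwrite("pics/latch.png",np.hstack(ims)[:,:,::-1])
```

```text
[348.88481355 292.75655956]
[282.07348745 141.50467544]
```

View pics/latch.png

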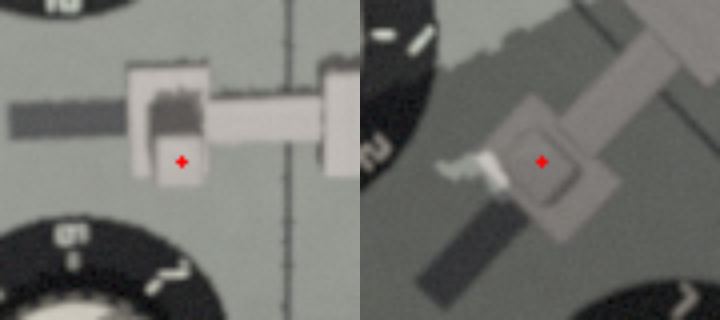

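The predicted point lies on the tab's top in both views. Descend and grip.

>>> carry_out(
  plan=[
    [[0,0,15,0,0,0,40],[0,0,15,0,0,0,40],[0,0,15,0,0,0,40],[0,0,12,0,0,0,40],[0,0,7,0,0,0,40],[0,0,4,0,0,0,40],[0,0,0,0,0,0,40],[0,0,0,0,0,0,8],[0,0,0,0,0,0,8],[0,0,0,0,0,0,8],[0,0,0,0,0,0,8],[0,0,0,0,0,0,8],[0,0,0,0,0,0,8]],
  ],
  squeeze=25,
)

```text
time_s: 19.33
ee_pos: [0.582, 0.0313, 0.083]
eef_rot: [-3.141, 0.0, 1.838]
force: [-3.1, -1.0, 4.9]
grip_width: 0.0121
grip_force: 25.0
```

>>> carry_out(
  plan=[
    [[0,-1,0,0,0,0,8],[0,-1,0,0,0,0,8],[0,-1,0,0,0,0,8],[0,0,0,0,0,0,8],[0,0,0,0,0,0,8]],
  ],
)

```text
time_s: 19.75
ee_pos: [0.5796, 0.0306, 0.083]
eef_rot: [3.141, 0.0, 1.838]
force: [2.9, 0.9, 4.1]
grip_width: 0.0122
grip_force: 25.0
```

>>> carry_out(
  plan=[
    [[0,-0.6,-0.3,0,0,0,8],[0,-0.6,0,0,0,0,8],[0,-0.6,0,0,0,0,8],[0,0,0,0,0,0,8]],
  ],
)

```text
time_s: 20.08
ee_pos: [0.5775, 0.03, 0.083]
eef_rot: [3.141, 0.0, 1.838]
force: [2.9, -0.0, 4.3]
grip_width: 0.0125
grip_force: 25.0
```

>>> carry_out(
  plan=[
    [[0,-1.5,0,0,0,0,8],[0,-1.5,0,0,0,0,8],[0,-1.5,0,0,0,0,8],[0,-1.5,0,0,0,0,8],[0,-1.5,0,0,0,0,8],[0,-1.5,0,0,0,0,8],[0,-1.5,0,0,0,0,8],[0,-1.5,0,0,0,0,8],[0,-1.5,0,0,0,0,8],[0,-1.5,0,0,0,0,8],[0,-1.5,0,0,0,0,8],[0,-1.5,0,0,0,0,8],[0,-1.5,0,0,0,0,8],[0,-1.5,0,0,0,0,8],[0,-1.5,0,0,0,0,8],[0,0,0,0,0,0,8]],
  ],
)

```text
time_s: 21.42
ee_pos: [0.5555, 0.024, 0.083]
eef_rot: [-3.141, 0.0, 1.838]
force: [2.1, -1.8, 5.8]
grip_width: 0.0123
grip_force: 25.0
```

>>> carry_out(
  plan=[
    [[0,-0.7,0,0,0,0,8],[0,-0.7,0,0,0,0,8],[0,-0.6,0,0,0,0,8],[0,0,0,0,0,0,8]],
  ],
)

```text
time_s: 21.75
ee_pos: [0.5539, 0.0236, 0.083]
eef_rot: [3.142, 0.0, 1.838]
force: [3.1, -1.8, 4.7]
grip_width: 0.0123
grip_force: 25.0
```

>>> carry_out(
  plan=[
    [[0,-0.4,0,0,0,0,8],[0,-0.4,0,0,0,0,8],[0,-0.2,0,0,0,0,8],[0,0,0,0,0,0,8]],
  ],
)

```text
time_s: 22.08
ee_pos: [0.553, 0.0233, 0.083]
eef_rot: [3.142, 0.0, 1.838]
force: [4.1, -2.1, 5.7]
grip_width: 0.0126
grip_force: 25.0
```

>>> carry_out(
  plan=[
    [[0,-0.4,0,0,0,0,8],[0,-0.4,0,0,0,0,8],[0,0,0,0,0,0,8]],
  ],
)

```text
time_s: 22.33
ee_pos: [0.5528, 0.0233, 0.0831]
eef_rot: [3.14, 0.0, 1.838]
force: [8.2, -1.0, 1.6]
grip_width: 0.0125
grip_force: 25.0
```

>>> carry_out(
  plan=[
    [[0,0.2,0,0,0,0,8],[0,0.2,0,0,0,0,40],[0,0,0,0,0,0,40],[0,0,0,0,0,0,40],[0,0,0,0,0,0,40],[0,0,-5,0,0,0,40],[0,0,-15,0,0,0,40],[0,0,-25,0,0,0,40],[0,0,-30,0,0,0,40],[0,0,-30,0,0,0,40],[0,0,-30,0,0,0,40],[-20,-20,-20,0,0,0,40],[-20,-20,-20,0,0,0,40],[-20,-20,0,0,0,0,40],[-20,-20,0,0,0,0,40],[-20,0,0,0,0,0,40],[-20,0,0,0,0,0,40],[0,0,0,0,0,0,40],[0,0,0,0,0,0,40]],
  ],
)

```text
time_s: 23.92
ee_pos: [0.5068, -0.1139, 0.2579]
eef_rot: [-3.141, -0.0, 1.836]
force: [-0.5, -0.0, -0.2]
grip_width: 0.0398
grip_force: 0.0
```

Run:
```python
from station import telemetry, optics
from h import *
o=telemetry.get_obs();print(o["time_s"],o["ee_pos"],o["force"])
c=optics.camera("wrist");s=optics.camera("side")
z=cv2.resize(s["pixels"][195:345,195:355],None,fx=2.4,fy=2.4,interpolation=cv2.INTER_CUBIC)
w=cv2.resize(c["pixels"],(400,300))
h=max(z.shape[0],300);pad=lambda q:cv2.copyMakeBorder(q,0,h-q.shape[0],0,0,cv2.BORDER_CONSTANT)
cv2.imwrite("pics/fin.png",np.hstack([pad(z),pad(w)])[:,:,::-1])
```

```text
23.9167 [ 0.50684458 -0.11392791  0.25788891] [-0.48379405 -0.02687131 -0.20181025]
```

View pics/fin.png

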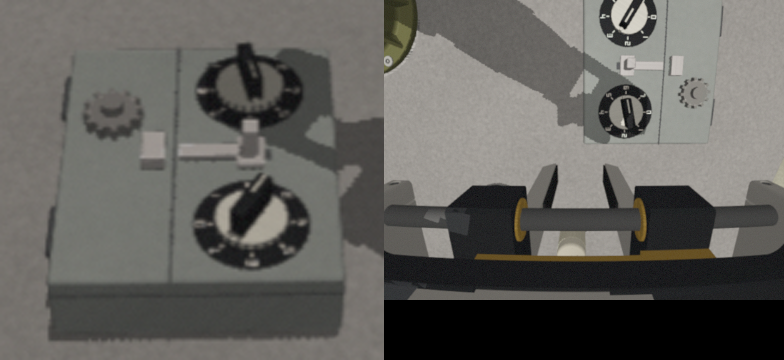

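The tongue is clear of the staple (gap at crop x≈170), the latch is at the front, both dials are in near 3 and 6, the gear is in place, and the gripper is clear.

```bash
python3 -c "
from station import ctrl;print(ctrl.hand_in())"
```

```text
the job is handed in; nothing more can be done
None
```

The tool box is unlocked and the job handed in: left dial pressed in near 3, then right dial near 6, latch slid fully back out of the staple, and the gripper clear after about 24 s; I was not told the judge's verdict.

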